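Hang the parrot's twist toy on the play stand

TASK

Draw the green twist toy out of the orange foraging house by the ring that sticks out of the doorway and lay it flat on the shelf, clear of the house. Then take it by its flat handle, bring the ring in under the twin-dowel perch of the play stand and hang it on the upright yellow peg: lower the ring all the way down until the toy lies flat on the stand's board (do not drop it down the peg), and let go. Leave everything else where it is.

Things in the scene. Friction and masses are not known exactly. Their poses are not given: they have to be found in the camera images.
- toy: Green acrylic twist toy, 190 mm long, 18 mm thick, 0.09 to 0.16 kg, lying flat. Origin on its underside; x runs lengthwise to the ring, z up. Ring centred at x = +75 mm; twisted neck about 13 mm square from x = +52 to +10; flat handle 30 mm wide (along y) from x = +10 to -88, with two white bands. At the start the handle is inside the house; only the ring and part of the neck stick out.
- toy_eye (a point): Centre of the toy's ring, at mid thickness (9 mm above the underside), axes as toy. Ring: outer diameter 54 mm, round through-hole of diameter 28 mm along z, 18 mm thick. At the start it is 60 to 70 mm in front of the house front, the toy pointing straight out of the doorway within 0.1 rad.
- toy_handle (a point): Good place to grip the toy's handle, on its centre line at mid thickness, 105 mm from the ring's centre. The handle is 30 mm wide and can be held 95 to 155 mm from the ring's centre; nearer the ring the hand does not clear the stand's perch.
- toy_tail (a point): The handle's far end, on the centre line at mid thickness, 163 mm from the ring's centre.
- house: Orange plastic foraging house, fixed, 140 mm deep (its x), 110 mm wide (its y), walls 70 mm high, yellow gable roof up to 110 mm high with its ridge along x. It has no floor: the toy lies on the shelf itself. Origin on the shelf surface under its middle. Its front with the doorway is the face at x = -70 mm and looks along its -x axis.
- stand: Wooden parrot play stand, fixed. Board 220 mm (its x) by 190 mm (its y), 12 mm thick; origin on the shelf surface under its middle, where the peg stands. Two side panels 12 mm thick, 90 mm deep in x, 128 mm high, centred at y = +-89 mm, carry the perch. The peg is reached only along the stand's x axis, between the panels and under the dowels; its -x side is the one nearer the robot.
- doorway (a point): Middle of the doorway at shelf level, axes as house. The doorway is 64 mm wide and 60 mm high. A light white swing flap hangs in it from a hinge at its top edge down to 28 mm above the shelf and swings freely in and out; the toy slides out under it.
- perch (a point): Middle of the twin-dowel perch, straight above the peg, 112 mm over the shelf, axes as stand. The two parallel dowels, 16 mm thick, run along y at x = +-28 mm; their undersides are 104 mm over the shelf.
- peg_foot (a point): Foot of the upright yellow peg: point on its axis at the board's upper surface (12 mm over the shelf), axes as stand. The peg is 14 mm in diameter and 45 mm high above the board, with a tapered tip (top 57 mm over the shelf).
- cup: White ceramic cup, 72 mm across, 75 mm high, loose bystander; origin at the centre of its underside.
- jar: Amber seed jar with a red lid, 70 mm across, 110 mm high, loose bystander; origin at the centre of its underside.
- ring_low: Lower of two loosely stacked beechwood rings, 72 mm across, 14 mm thick, bystander; origin at the centre of its underside.
- ring_top: Upper beechwood ring, 68 mm across, 14 mm thick, resting on the lower one, bystander; origin at the centre of its underside.
- skewer: Stainless skewer, 6 mm rod with a loop at one end, 210 mm long along its x, lying on the shelf near the robot, bystander; origin on the shelf under the rod's middle.
- brush: Small cleaning brush 170 mm long along its x, lying on the shelf, bystander; origin under its middle.
Mind the look-alikes: they are no part of the job. There is more than one size of the toy; the job needs the largest.

How it is judged:
On the way:
1. the toy lies flat on the shelf, let go, wholly outside the house (its handle's end past the house front) (x of toy_tail in the frame of house below -0.07 m and height (world z) of each of toy_eye, toy_tail below 0.013 m and contact force between the fingers and toy below 0.05 N and linear speed of toy below 0.02 m/s), for 0.2 s.
At the end, for the whole second after the job is handed in: The toy's ring is on the peg (hole centre within 10 mm of the peg's axis), fully down on the stand's board (hole centre within 6 mm of its height when seated), the toy lying flat (within 0.08 rad), at rest and released (horizontal distance between toy_eye and peg_foot below 0.01 m and height (world z) of toy_eye below 0.027 m and angle between toy's own z axis and vertical below 0.08 rad and linear speed of toy below 0.02 m/s and angular speed of toy below 0.2 rad/s); the robot touches nothing.
It fails at once if the toy is let go while its ring is over the peg but more than 20 mm above its seat (dropped down the peg) (horizontal distance between toy_eye and peg_foot below 0.012 m and height (world z) of toy_eye above 0.041 m and contact force between the fingers and toy below 0.05 N).
It fails at once if the cup, seed jar, lower wooden ring, upper wooden ring, skewer, brush: one of them is moved by more than 20 mm (distance of any of cup, jar, ring_low, ring_top, skewer, brush from where it was at the start of the episode above 0.02 m).
It also fails if it takes over 61 s, if anything falls off the work surface, if the arm or the gripper's body presses on something with over 40 N, if the wrist force passes 120 N, or if a joint passes its speed limit or range.

ROBOT

A 6-joint arm with a two-finger parallel gripper is mounted at the origin on the work surface. World frame = base frame: x ahead of the robot, y to its left, z up, the work surface at z = 0. Lengths are in m, angles in rad, forces in N, time in s.
With the tool pointing down it reaches from about 0.35 to 0.975 m from the base axis. Payload 7.1 kg.
Tool frame: the origin (TCP) lies at the very end of the fingers, on their centre line; the grasp point (between the pads) lies 19 mm behind it (r.hold_point_z is the distance from the TCP to the grasp point, in m); z points along the fingers, y is the line along which they close (so a half turn about z gives the same grasp; the last joint's range is limited). The gripper opens to 88 mm and grips with 3 to 60 N. Pads are 20 mm wide; open, the fingers measure 115 mm over their backs; the gripper's body (75 mm by 178 mm) begins 61 mm behind the grasp point.
Start: joints at [-1.18, 0.423, 1.63, -0, 1.089, -0.019], TCP at [0.249, -0.573, 0.223] pointing down, gripper open.
Joint ranges: [-3, 3], [-0.9, 2.11], [0.09, 2.58], [-1.31, 4.45], [0.11, 2.69], [-2.54, 2.54]. Speed limits (rad/s): [2.39, 2.39, 3.01, 3.14, 3.14, 3.14].

INTERFACE

Orientations are given as [roll, pitch, yaw] about the fixed x, y, z axes, in that order (R = Rz(yaw) Ry(pitch) Rx(roll)).
In Python, from rig import r gives the robot as it stands. The module is installed in compiled form; this text tells all that it offers.
- The arm moves only by the shell command python3 -m crank 'ROWS' [FORCE]. ROWS is JSON, a list of rows, each a list of 5 numbers: the finger opening in m, from 0 to 0.0878, then the shift along the tool's x, y, z in m, then the turn about the tool's z in degrees. A call has 1 to 10 rows; each row is the pose to reach, as a shift and turn from the pose commanded when the call began, along the tool's axes at that moment; what a row does not reach only later rows make up. A row lasts 1/12 s, in which the tool goes at most 41.7 mm and 7.16 degrees, less where a joint would pass 70% of its speed; a pose out of reach is approached as far as the arm can. A call with a gripper value outside its range is refused whole. The fingers move at their own pace and stop on an object; FORCE is the grip in N (left out, the last holds). Time passes only in rows, so rows that repeat a pose let the fingers close. It gives the time, the measured TCP pose, the force, the opening and the grip force at its end, in the units of the state.
- r.state(): the state, without advancing time (a new reading comes with each control period).
- r.get_image(name): name is "scene" or "top"; returns the picture (420x560x3 uint8, red, green, blue); there is no depth.
- r.get_calibration(name): a dict with "intrinsics" (3x3 intrinsics, pixels), "D" ([k1, k2, p1, p2, k3] as OpenCV has them; the pictures are not rectified), "camera_from_world" (4x4, takes a point from world to camera coordinates). Camera axes: x right, y down, z forward; pixel columns grow to the right and rows downward; lengths in m; the calibration is good to about 2 mm. A picture is of the moment at which its call begins. get_calibration takes no time and is no camera call.
- r.job_done(): hands the job in; it is judged then, once.
Trained networks look in the newest picture that a camera, given by its name, has taken for a name from the list of things; names that differ only in an ending like _2 or _b are one class to them, and where a whole thing is asked for, a point or a joint stands for the part that bears it (a point fixed in the world has none). Each returns a list of dicts, best first, with "confidence" (0 to 1); they miss things now and then, are a little off and sometimes report something else, mostly with a low value. They report only what shows in the picture. A call takes as long as a camera call. They do not tell look-alikes from the thing itself.
- r.find_in(camera, target): "at" ([x, y, z] in m, in the coordinates of the camera as it stood for that picture, good to about 4 mm: the middle of the surface that is visible of it).
- r.pinpoint(camera, target): "at" ([x, y, z] in m, in the coordinates of the camera as it stood for that picture, good to about 4 mm: a listed point, or the origin of a listed thing).
The state is a dict: "time_s": time; "qpos": joint angles; "joint_velocities": joint speeds; "joint_torque": joint torques, N m; "tool_pos": TCP position; "tcp_rot": TCP orientation; "contact_force": force on the tool from outside, world axes, zero at the start; "moment": the same for the moment, N m; "opening": finger opening in m; "gripper_force": force on a finger pad.
Only numpy, scipy, OpenCV 4.12 (cv2) and the standard library are available. Lean on these libraries where they do the work, as an engineer would, in place of code of your own. Each camera call takes 0.05 s, during which the arm holds its last target. There are 200 camera calls.

## Working session

There is one attempt and no reset: what is moved stays moved. The work goes in short steps, Python scripts to look and compute and a shell command to move; the robot and the scene stay as the last step left them, time stands still between calls to the robot, and variables do not carry over. Pictures are saved under pics/ and viewed, at most 10 in all, crops included, and the job is handed in when it is done.

```bash
mkdir -p pics; cat > h.py <<'E'
from rig import r
import numpy as np, cv2
def cal(c):
    k=r.get_calibration(c); return np.array(k["intrinsics"]),np.array(k["D"]),np.array(k["camera_from_world"])
def w(c,p):
    T=np.linalg.inv(cal(c)[2]); return (T@np.append(p,1))[:3]
def px(c,P):
    K,D,T=cal(c); q=cv2.projectPoints(np.array([P],float),cv2.Rodrigues(T[:3,:3])[0],T[:3,3],K,D)[0]; return q.ravel()
def ray(c,uv):
    K,D,T=cal(c); n=cv2.undistortPoints(np.array([[uv]],float),K,D).ravel(); Ti=np.linalg.inv(T)
    return Ti[:3,3],Ti[:3,:3]@np.array([n[0],n[1],1])
def onz(c,uv,z):
    o,d=ray(c,uv); return o+d*(z-o[2])/d[2]
def tri(uva,uvb,a="scene",b="top"):
    o1,d1=ray(a,uva);o2,d2=ray(b,uvb)
    s=np.linalg.lstsq(np.c_[d1,-d2],o2-o1,rcond=None)[0]
    return (o1+d1*s[0]+o2+d2*s[1])/2, np.linalg.norm(o1+d1*s[0]-o2-d2*s[1])
def save(c,n,crop=None,s=1):
    im=r.get_image(c)[:,:,::-1]
    if crop: x0,y0,x1,y1=crop; im=im[y0:y1,x0:x1]
    cv2.imwrite("pics/"+n,cv2.resize(im,None,fx=s,fy=s,interpolation=cv2.INTER_CUBIC))
E
python3 - <<'E'
from h import *
save("scene","s1.png");save("top","t1.png")
for c in("scene","top"):
  for t in("toy","toy_eye","toy_handle","house","doorway","stand","peg_foot","perch","cup","jar","ring_low","skewer","brush"):
    for d in r.pinpoint(c,t)[:3]:
      P=w(c,d["at"]); print(c,t,round(d["confidence"],2),P.round(3),px(c,P).round(0))
print(r.state()["tool_pos"],r.state()["tcp_rot"],r.hold_point_z)
E
```

```text
scene toy 0.9 [ 0.719  0.39  -0.004] [331. 375.]
scene toy 0.82 [ 0.373  0.326 -0.005] [414. 279.]
scene toy 0.74 [0.735 0.112 0.01 ] [260. 295.]
scene toy_eye 0.78 [0.327 0.286 0.004] [416. 259.]
scene toy_eye 0.76 [0.523 0.219 0.005] [347. 280.]
scene toy_eye 0.6 [0.769 0.381 0.005] [313. 384.]
scene toy_handle 0.79 [0.691 0.397 0.005] [342. 369.]
scene house 0.89 [ 0.54   0.355 -0.006] [376. 323.]
scene doorway 0.71 [ 0.522  0.289 -0.001] [364. 300.]
scene stand 0.71 [ 0.624 -0.228 -0.   ] [225. 195.]
scene peg_foot 0.87 [ 0.622 -0.229  0.009] [225. 192.]
scene perch 0.58 [ 0.619 -0.222  0.107] [224. 173.]
scene cup 0.65 [ 0.746  0.017 -0.003] [237. 274.]
scene jar 0.58 [ 0.751  0.222 -0.004] [280. 331.]
scene ring_low 0.48 [ 0.733  0.114 -0.001] [261. 296.]
scene skewer 0.66 [ 0.372 -0.083 -0.002] [320. 185.]
scene skewer 0.27 [ 0.389 -0.486  0.   ] [242. 114.]
scene brush 0.66 [ 0.389 -0.485 -0.003] [242. 115.]
top toy 0.94 [0.369 0.319 0.004] [148. 278.]
top toy 0.82 [0.53  0.289 0.002] [162. 221.]
top toy 0.73 [ 0.709  0.388 -0.001] [131. 160.]
top toy_eye 0.84 [0.321 0.283 0.
[... 209 characters left out ...]
50. 220.]
top toy_handle 0.64 [0.383 0.334 0.005] [143. 273.]
top house 0.25 [ 0.625 -0.223  0.014] [342. 190.]
top doorway 0.76 [ 0.525  0.285 -0.003] [164. 223.]
top stand 0.81 [ 0.619 -0.225 -0.002] [342. 193.]
top stand 0.27 [ 0.37  -0.086 -0.001] [294. 279.]
top stand 0.24 [0.726 0.111 0.003] [227. 155.]
top peg_foot 0.76 [ 0.624 -0.226  0.012] [343. 190.]
top perch 0.68 [ 0.622 -0.227  0.112] [349. 184.]
top jar 0.68 [0.747 0.217 0.007] [190. 147.]
top jar 0.5 [0.53  0.289 0.005] [162. 221.]
top ring_low 0.57 [ 0.727  0.113 -0.001] [226. 155.]
top brush 0.61 [ 0.392 -0.488 -0.001] [435. 273.]
[ 0.24902428 -0.57321756  0.2226736 ] [ 3.14158576e+00 -1.60567906e-05  4.09784571e-01] 0.0187
```

View pics/s1.png

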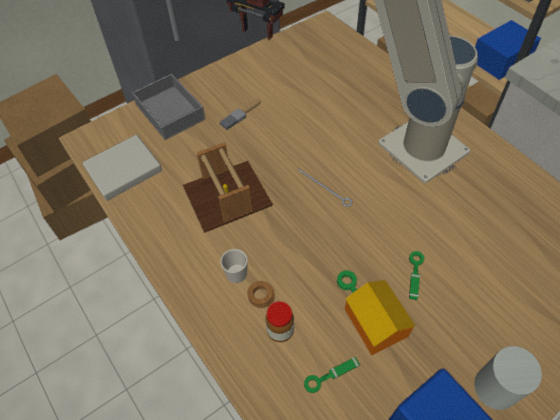

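View pics/t1.png

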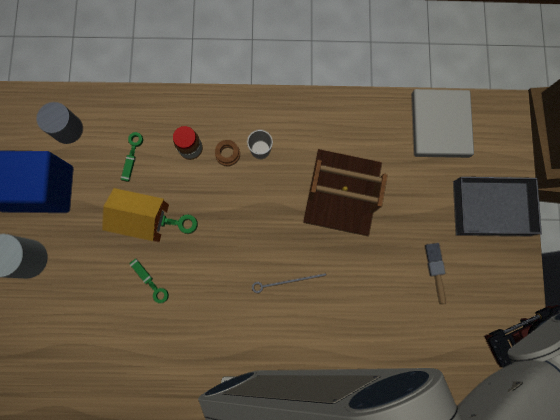

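Candidates for the toy: ring in the house doorway at scene (347,280) / top (186,224); loose one at scene (416,259) / top (160,296); loose one at scene (313,384) / top (135,139). By the description, I choose the one in the doorway. A close crop will check this.

```bash
python3 - <<'E'
from h import *
a=r.get_image("top")[:,:,::-1]; s=r.get_image("scene")[:,:,::-1]
f=lambda im,x,y:cv2.resize(im[y:y+100,x:x+130],None,fx=3,fy=3,interpolation=cv2.INTER_CUBIC)
b=np.vstack([np.hstack([f(a,90,180),f(a,280,140)]),np.hstack([f(s,310,250),f(s,170,135)])])
cv2.imwrite("pics/c1.png",b)
# green eye hole via color
for c,im,(u,v) in(("top",a,(186,224)),("scene",s,(347,280))):
    hsv=cv2.cvtColor(im,cv2.COLOR_BGR2HSV); m=cv2.inRange(hsv,(50,100,40),(85,255,255)); 
    mm=np.zeros_like(m); mm[v-25:v+25,u-30:u+25]=m[v-25:v+25,u-30:u+25]
    cs,h=cv2.findContours(mm,cv2.RETR_CCOMP,cv2.CHAIN_APPROX_NONE)
    for k,x in enumerate(cs):
        if len(x)>5:
            M=cv2.moments(x); 
            if M["m00"]: print(c,"hole" if h[0][k][3]>=0 else "outer",M["m10"]/M["m00"],M["m01"]/M["m00"],M["m00"],cv2.boundingRect(x),cv2.minEnclosingCircle(x))
E
```

```text
top outer 182.90231621349446 222.96777442094663 331.0 (161, 215, 36, 19) ((178.57142639160156, 223.0), 17.68498420715332)
top hole 186.92883895131084 223.6067415730337 89.0 (181, 218, 12, 12) ((186.77272033691406, 223.5), 5.79443359375)
scene outer 346.69607843137254 280.3269896193772 289.0 (337, 271, 20, 21) ((347.0, 281.5), 11.236202239990234)
scene hole 346.31442080378247 279.8676122931442 70.5 (341, 276, 12, 9) ((346.5, 279.5), 5.700977325439453)
```

View pics/c1.png

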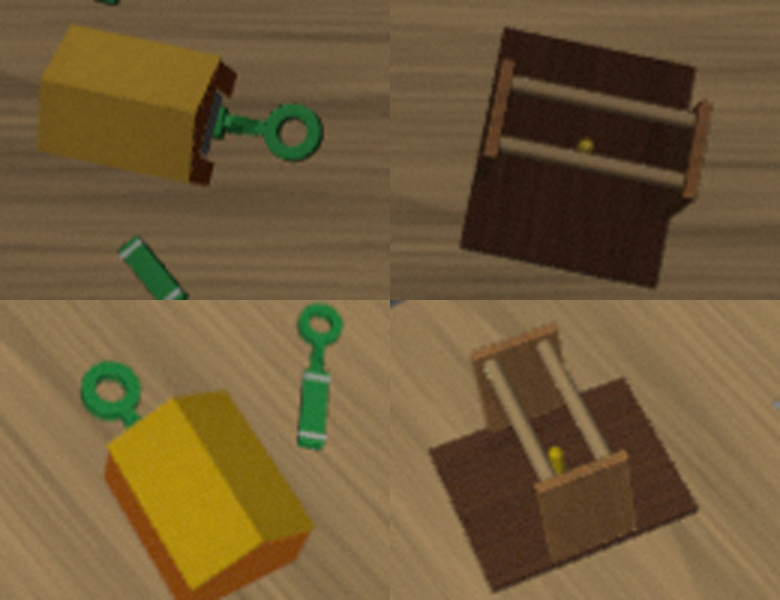

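The crop shows the full-size toy with its ring out of the doorway, at top (187,223.6) and scene (346.5,280). The stand's peg tip is at top (345,188) and scene (225,186).

```bash
python3 - <<'E'
from h import *
print("eye",tri((346.5,280),(187,223.6)), "on z9", onz("top",(187,223.6),.009),onz("scene",(346.5,280),.009))
print("pegtip",tri((225.3,185.7),(345.3,188.3)),onz("top",(345.3,188.3),.055),onz("scene",(225.3,185.7),.055))
cs=[(318.3,149.3),(381.7,163.3),(369,236),(303.7,222.3)]
P=np.array([onz("top",c,.012) for c in cs]);print(P.round(3),P.mean(0))
for a,b in((0,1),(3,2),(3,0),(2,1)):
    d=P[b]-P[a];print(np.linalg.norm(d).round(3),np.arctan2(d[1],d[0]).round(3))
S=[(170+x/3,135+(y-300)/3) for x,y in((430-390,450),(625-390,378),(698-390,510),(494-390,590))]
Q=np.array([onz("scene",c,.012) for c in S]);print(Q.round(3),Q.mean(0))
for a,b in((0,1),(3,2),(0,3),(1,2)):
    d=Q[b]-Q[a];print(np.linalg.norm(d).round(3),np.arctan2(d[1],d[0]).round(3))
# house ridge/eaves, toy neck
f=lambda x,y,z:onz("top",(90+x/3,180+y/3),z)
for a,b,z in(((72,27),(220,58),.07),((40,150),(190,182),.07),((220,122),(264,128),.009),((222,112),(293,132),.009)):
    d=f(*b,z)-f(*a,z);print("dir",f(*a,z).round(3),f(*b,z).round(3),np.arctan2(d[1],d[0]).round(3))
E
```

```text
eye (array([0.52334162, 0.21757655, 0.00495396]), np.float64(0.0005933539509324483)) on z9 [0.52300312 0.21663858 0.009     ] [0.52474673 0.21913535 0.009     ]
pegtip (array([ 0.62146327, -0.22624079,  0.04493388]), np.float64(0.004045419580242968)) [ 0.62084723 -0.22613919  0.055     ] [ 0.6235273  -0.21724206  0.055     ]
[[ 0.745 -0.155  0.012]
 [ 0.706 -0.34   0.012]
 [ 0.493 -0.298  0.012]
 [ 0.53  -0.113  0.012]] [ 0.61839175 -0.22664247  0.012     ]
0.189 -1.78
0.189 -1.768
0.219 -0.194
0.217 -0.193
[[ 0.711 -0.331  0.012]
 [ 0.497 -0.287  0.012]
 [ 0.537 -0.101  0.012]
 [ 0.748 -0.144  0.012]] [ 0.62322522 -0.21567838  0.012     ]
0.218 2.939
0.215 2.938
0.19 1.374
0.19 1.36
dir [0.608 0.408 0.07 ] [0.581 0.273 0.07 ] -1.767
dir [0.495 0.43  0.07 ] [0.468 0.294 0.07 ] -1.769
dir [0.531 0.284 0.009] [0.525 0.242 0.009] -1.696
dir [0.54  0.282 0.009] [0.522 0.215 0.009] -1.834
```

```bash
cat > m.py <<'E'
from h import *
def yel(c,P,rad=14):
    u,v=px(c,P).round().astype(int); im=r.get_image(c)[:,:,::-1]; hsv=cv2.cvtColor(im,cv2.COLOR_BGR2HSV).astype(int)
    s=hsv[v-rad:v+rad,u-rad:u+rad]; m=(s[...,0]>20)&(s[...,0]<32)&(s[...,1]>170)&(s[...,2]>70)
    y,x=np.nonzero(m); return x+u-rad,y+v-rad
E
python3 - <<'E'
from m import *
for c in("top","scene"):
    x,y=yel(c,(.622,-.226,.045)); print(c,len(x),x.mean(),y.mean(),sorted(zip(y.tolist(),x.tolist()))[:40])
    for P in((.622,-.227,.055),(.622,-.227,.012)): print(px(c,P))
    for t in("peg_foot","perch","stand"):
        for k in range(3):
            for d in r.pinpoint(c,t)[:1]: print(c,t,round(d["confidence"],2),w(c,d["at"]).round(4))
            r.get_image(c)
E
```

```text
top 14 344.7857142857143 188.14285714285714 [(187, 343), (187, 344), (187, 345), (187, 346), (188, 343), (188, 344), (188, 345), (188, 346), (188, 347), (189, 343), (189, 344), (189, 345), (189, 346), (190, 346)]
[345.60288748 187.89830115]
[343.37152973 191.00729612]
top peg_foot 0.71 [ 0.6232 -0.2274  0.0112]
top peg_foot 0.95 [ 0.6259 -0.2248  0.0145]
top peg_foot 0.69 [ 0.6245 -0.2262  0.0115]
top perch 0.89 [ 0.621 -0.224  0.116]
top perch 0.8 [ 0.6207 -0.2237  0.1166]
top perch 0.8 [ 0.622  -0.225   0.1127]
top stand 0.87 [ 0.6224 -0.2231  0.0031]
top stand 0.76 [ 0.6188 -0.2235 -0.0036]
top stand 0.53 [ 0.5404  0.3499 -0.0013]
scene 38 225.21052631578948 187.6578947368421 [(184, 223), (184, 224), (184, 225), (184, 226), (185, 223), (185, 224), (185, 225), (185, 226), (185, 227), (186, 223), (186, 224), (186, 225), (186, 226), (186, 227), (187, 223), (187, 224), (187, 225), (187, 226), (187, 227), (188, 223), (188, 224), (188, 225), (188, 226), (188, 227), (189, 224), (189, 225), (189, 226), (189, 227), (190, 224), (190, 225), (190, 226), (190, 227), (191, 225), (191, 226), (191, 227), (192, 225), (192, 226), (192, 227)]
[223.94643788 183.38991409]
[225.62677933 192.12785614]
scene peg_foot 0.68 [ 0.6217 -0.2258  0.0109]
scene peg_foot 0.58 [ 0.6223 -0.2259  0.0108]
scene peg_foot 0.67 [ 0.6228 -0.2246  0.0095]
scene perch 0.63 [ 0.6203 -0.223   0.1107]
scene perch 0.57 [ 0.62   -0.2218  0.109 ]
scene perch 0.75 [ 0.6234 -0.2228  0.1104]
scene stand 0.67 [ 6.244e-01 -2.220e-01  4.000e-04]
scene stand 0.91 [ 0.6212 -0.2231 -0.0024]
scene stand 0.91 [ 0.6236 -0.2256 -0.0018]
```

```bash
python3 -m crank '[[0.0878,0.026,-0.028,0,-5],[0.0878,0.054,-0.058,0,-11],[0.0878,0.082,-0.089,0,-17],[0.0878,0.11,-0.12,0,-23],[0.0878,0.138,-0.15,0,-29],[0.0878,0.166,-0.18,0,-35],[0.0878,0.194,-0.211,0,-41],[0.0878,0.222,-0.242,0,-47],[0.0878,0.25,-0.272,0,-53],[0.0878,0.278,-0.302,0,-57.3]]' 30
```

```text
time_s: 4.23
tool_pos: [0.3839, -0.1837, 0.223]
tcp_rot: [3.141, 0.0, 1.415]
contact_force: [1.2, -0.4, 0.6]
opening: 0.0878
gripper_force: 0.0
```

```bash
cat > go.py <<'E'
# prints tool-frame shift/turn from the present pose to target x y z yaw
import sys; from h import *
from scipy.spatial.transform import Rotation as R
def go(x,y,z,yaw):
    s=r.state(); A=R.from_euler("xyz",s["tcp_rot"]); B=R.from_euler("xyz",[np.pi,0,yaw])
    print("at",np.round(s["tool_pos"],4),np.round(s["tcp_rot"],3),"t",round(s["time_s"],2),"shift",A.inv().apply(np.array([x,y,z])-s["tool_pos"]).round(4),"turn",np.degrees((A.inv()*B).as_rotvec()).round(2),"F",np.round(s["contact_force"],1),"q",np.round(s["qpos"],2),"op",s["opening"])
if __name__=="__main__": go(*map(float,sys.argv[1:5]))
E
python3 go.py 0.5235 0.2175 0.12 1.41
```

```text
at [ 0.3839 -0.1837  0.223 ] [3.141 0.    1.415] t 4.23 shift [0.418  0.0754 0.103 ] turn [0.05 0.01 0.27] F [ 1.2 -0.4  0.6] q [-0.47  0.12  2.05  0.    0.97 -0.32] op 0.08780242304186504
```

```bash
python3 -m crank '[[0.0878,0.04,0.0075,0,0],[0.0878,0.08,0.015,0,0],[0.0878,0.12,0.0225,0,0],[0.0878,0.16,0.03,0,0],[0.0878,0.2,0.0375,0.005,0],[0.0878,0.24,0.045,0.01,0],[0.0878,0.28,0.0525,0.015,0],[0.0878,0.32,0.06,0.02,0],[0.0878,0.36,0.0675,0.025,0],[0.0878,0.4,0.0735,0.03,0]]'; python3 go.py 0.5235 0.2175 0.004 1.41
python3 - <<'E'
from h import *
for c in("top","scene"):
  for t in("toy_eye","toy_eye"):
    r.get_image(c)
    for d in r.pinpoint(c,t)[:3]: print(c,t,round(d["confidence"],2),w(c,d["at"]).round(4))
E
```

```text
time_s: 5.07
tool_pos: [0.5209, 0.1998, 0.1926]
tcp_rot: [3.141, -0.0, 1.41]
contact_force: [0.8, -0.5, -0.3]
opening: 0.0877
gripper_force: 0.0
at [0.5209 0.1998 0.1926] [ 3.141 -0.     1.41 ] t 5.07 shift [ 0.0178 -0.0003  0.1886] turn [ 0.03 -0.01  0.01] F [ 0.8 -0.5 -0.3] q [ 0.35  0.36  1.8  -0.    0.97  0.51] op 0.08766914190922749
top toy_eye 0.79 [0.7695 0.3792 0.006 ]
top toy_eye 0.35 [0.5204 0.2185 0.0098]
top toy_eye 0.6 [0.7718 0.3791 0.0078]
top toy_eye 0.49 [0.5256 0.216  0.0106]
scene toy_eye 0.95 [0.3228 0.2844 0.004 ]
scene toy_eye 0.91 [0.77   0.3809 0.0036]
scene toy_eye 0.8 [0.5259 0.2179 0.0058]
scene toy_eye 0.95 [0.3216 0.2843 0.0031]
scene toy_eye 0.75 [0.7709 0.3801 0.0058]
scene toy_eye 0.52 [0.5259 0.2209 0.0044]
```

```bash
python3 -m crank '[[0.0878,0.007,0,0.035,0],[0.0878,0.015,0,0.07,0],[0.0878,0.016,0,0.105,0],[0.0878,0.016,0,0.135,0],[0.0878,0.016,0,0.16,0],[0.0878,0.016,0,0.178,0],[0.0878,0.016,0,0.188,0],[0.0878,0.016,0,0.188,0]]'; python3 -m crank '[[0.055,0,0,0,0],[0.045,0,0,0,0],[0.045,0,0,0,0],[0.045,0,0,0,0],[0.045,0,0,0,0],[0.045,0,0,0,0],[0.045,0,0,0,0]]' 25; python3 go.py 0.5235 0.2175 0.004 1.41
```

```text
time_s: 6.13
tool_pos: [0.5217, 0.2119, 0.0031]
tcp_rot: [-3.139, 0.002, 1.408]
contact_force: [0.6, 0.7, 0.5]
opening: 0.0877
gripper_force: 0.0
time_s: 6.72
tool_pos: [0.5233, 0.2136, 0.0055]
tcp_rot: [3.141, -0.001, 1.41]
contact_force: [-1.0, 0.1, 6.4]
opening: 0.0539
gripper_force: 25.0
at [0.5233 0.2136 0.0055] [ 3.141e+00 -1.000e-03  1.410e+00] t 6.72 shift [ 0.0039 -0.0004  0.0015] turn [ 0.05 -0.03 -0.  ] F [-1.   0.1  6.4] q [ 0.37  0.67  1.86 -0.    0.62  0.53] op 0.053891640430760814
```

```bash
python3 -m crank '[[0.045,-0.008,0,-0.001,0],[0.045,-0.023,0,-0.001,0],[0.045,-0.04,0,-0.001,0],[0.045,-0.058,0,-0.001,0],[0.045,-0.076,0,-0.001,0],[0.045,-0.094,0,-0.001,0],[0.045,-0.112,0,-0.001,0],[0.045,-0.13,0,-0.001,0],[0.045,-0.148,0,-0.001,0],[0.045,-0.158,0,-0.001,0]]'; python3 - <<'E'
from h import *
save("top","t2.png",(90,150,290,300),4)
print(r.state()["opening"],r.state()["contact_force"])
E
```

```text
time_s: 7.55
tool_pos: [0.4964, 0.0551, 0.0056]
tcp_rot: [-3.141, 0.0, 1.408]
contact_force: [-0.1, -0.4, -1.1]
opening: 0.0541
gripper_force: 25.0
0.054097004133511664 [-1.42817246 -1.46736839  0.76592719]
```

View pics/t2.png

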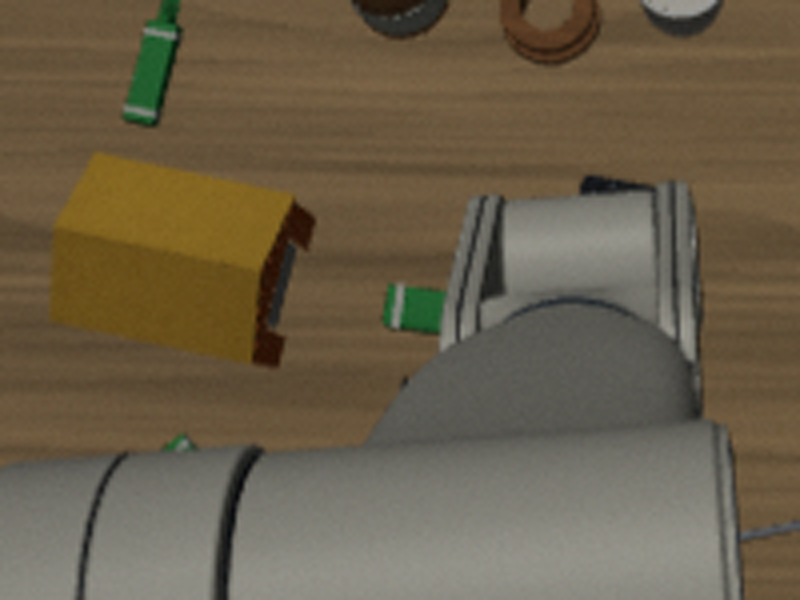

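The crop shows the toy's tail (banded end) at crop (387,305), well clear of the house front at (280,300); the arm hides the ring. Now I release and rise.

```bash
python3 -m crank '[[0.0878,0,0,0,0],[0.0878,0,0,0,0],[0.0878,0,0,0,0],[0.0878,0,0,0,0],[0.0878,0,0,0,0],[0.0878,0,0,-0.03,0],[0.0878,0,0,-0.07,0],[0.0878,0.02,0,-0.11,0],[0.0878,0.06,0,-0.13,0],[0.0878,0.1,0,-0.13,0]]'; python3 - <<'E'
from h import *
im=[r.get_image(c)[:,:,::-1] for c in("top","scene")]
cv2.imwrite("pics/b1.png",np.vstack([cv2.resize(i,None,fx=2,fy=2,interpolation=cv2.INTER_CUBIC) for i in(im[0][150:290,110:310],im[1][210:350,250:450])]))
for c in("top","scene"):
  for t in("toy_eye","toy_handle","toy_tail","toy"):
    r.get_image(c)
    for d in r.pinpoint(c,t)[:3]: print(c,t,round(d["confidence"],2),w(c,d["at"]).round(4))
E
```

```text
time_s: 8.43
tool_pos: [0.5156, 0.154, 0.1402]
tcp_rot: [3.135, -0.003, 1.408]
contact_force: [1.7, -0.4, 0.2]
opening: 0.0877
gripper_force: 0.0
top toy_eye 0.87 [0.771  0.3763 0.0062]
top toy_eye 0.56 [0.4956 0.0588 0.0086]
top toy_handle 0.7 [0.383  0.3348 0.0064]
top toy_handle 0.63 [0.6885 0.3858 0.0027]
top toy_tail 0.68 [0.4158 0.3674 0.0076]
top toy_tail 0.58 [0.6494 0.3966 0.004 ]
top toy 0.66 [ 7.10e-01  3.93e-01 -2.00e-04]
top toy 0.56 [0.503  0.1337 0.0024]
top toy 0.45 [0.3681 0.3217 0.0035]
scene toy_eye 0.85 [0.77   0.3824 0.0036]
scene toy_eye 0.66 [0.4962 0.0611 0.0059]
scene toy_eye 0.66 [0.323  0.2832 0.0039]
scene toy_handle 0.85 [0.6916 0.3972 0.0083]
scene toy_handle 0.65 [0.3902 0.3375 0.0079]
scene toy_handle 0.58 [0.5073 0.1584 0.009 ]
scene toy_tail 0.9 [0.4188 0.3684 0.0006]
scene toy_tail 0.68 [0.5193 0.2194 0.0073]
scene toy_tail 0.61 [0.6503 0.3995 0.0084]
scene toy 0.97 [ 0.3727  0.3231 -0.0013]
scene toy 0.87 [ 7.160e-01  3.884e-01 -6.000e-04]
scene toy 0.58 [ 0.5059  0.1337 -0.0019]
```

View pics/b1.png

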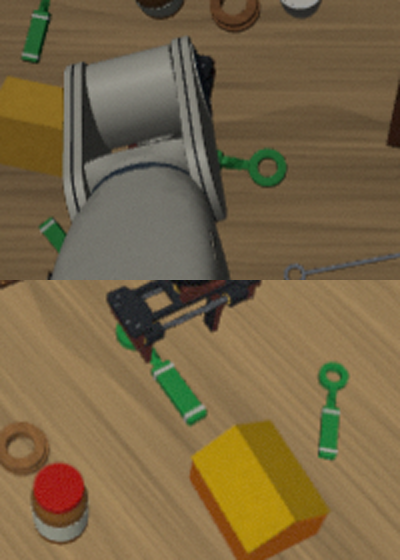

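The picture shows the toy free, ring at top about (243,233), its handle lying toward the house. The networks agree: eye (0.496,0.060), tail (0.519,0.219), so I'll grip 115 mm from the ring.

```bash
python3 go.py 0.5126 0.1738 0.004 1.426
```

```text
at [0.5131 0.1528 0.1355] [-3.142  0.     1.41 ] t 9.33 shift [ 0.0207 -0.0038  0.1315] turn [-0.    0.   -0.93] F [ 0.5 -1.1 -0.1] q [0.27 0.42 1.89 0.   0.84 0.43] op 0.08773671621804202
```

```bash
python3 -m crank '[[0.0878,0.02,-0.004,0.03,-0.9],[0.0878,0.0205,-0.004,0.065,-0.9],[0.0878,0.0205,-0.004,0.095,-0.9],[0.0878,0.0205,-0.004,0.117,-0.9],[0.0878,0.0205,-0.004,0.129,-0.9],[0.0878,0.0205,-0.004,0.132,-0.9],[0.0878,0.0205,-0.004,0.132,-0.9]]'; python3 -m crank '[[0.06,0,0,0,0],[0.04,0,0,0,0],[0.02,0,0,0,0],[0.02,0,0,0,0],[0.02,0,0,0,0],[0.02,0,0,0,0],[0.02,0,0,0,0],[0.02,0,0,0,0],[0.02,0,0,0,0],[0.02,0,0,0,0]]' 40; python3 go.py 0.5126 0.1738 0.12 1.426
```

```text
time_s: 9.92
tool_pos: [0.5122, 0.1737, 0.0031]
tcp_rot: [-3.141, 0.0, 1.426]
contact_force: [0.5, -0.6, 0.3]
opening: 0.0877
gripper_force: 0.0
time_s: 10.75
tool_pos: [0.5123, 0.1738, 0.0035]
tcp_rot: [-3.141, 0.0, 1.425]
contact_force: [-0.5, -0.2, 0.4]
opening: 0.0294
gripper_force: 39.9
at [0.5123 0.1738 0.0035] [-3.141  0.     1.425] t 10.75 shift [ 0.      0.0002 -0.1165] turn [-0.01  0.   -0.03] F [-0.5 -0.2  0.4] q [0.31 0.65 1.91 0.   0.58 0.45] op 0.029368928127825367
```

```bash
python3 -m crank '[[0.02,0,0,-0.02,0],[0.02,0,0,-0.05,0],[0.02,-0.01,-0.01,-0.08,-6],[0.02,-0.02,-0.015,-0.11,-13],[0.02,-0.03,-0.02,-0.12,-20],[0.02,-0.04,-0.025,-0.12,-27],[0.02,-0.045,-0.03,-0.12,-34],[0.02,-0.05,-0.035,-0.12,-41],[0.02,-0.055,-0.04,-0.12,-48],[0.02,-0.057,-0.042,-0.12,-55]]'; python3 go.py 0.4254 -0.1852 0.12 2.9436
```

```text
time_s: 11.58
tool_pos: [0.4614, 0.1229, 0.1233]
tcp_rot: [-3.14, -0.001, 2.391]
contact_force: [0.1, 0.2, -1.5]
opening: 0.0296
gripper_force: 39.9
at [0.4614 0.1229 0.1233] [-3.140e+00 -1.000e-03  2.391e+00] t 11.58 shift [-0.1838 -0.2499  0.0034] turn [ -0.05  -0.06 -31.65] F [ 0.1  0.2 -1.5] q [ 0.24  0.36  2.02  0.    0.76 -0.59] op 0.029611723926101483
```

```bash
python3 -m crank '[[0.02,-0.018,-0.025,0,-6],[0.02,-0.037,-0.05,0,-12],[0.02,-0.056,-0.076,0,-18],[0.02,-0.076,-0.103,0,-24],[0.02,-0.097,-0.132,0,-29],[0.02,-0.119,-0.162,0,-31.6],[0.02,-0.14,-0.19,0,-31.6],[0.02,-0.16,-0.217,0,-31.6],[0.02,-0.177,-0.24,0,-31.6],[0.02,-0.184,-0.25,0.003,-31.6]]'; python3 -m crank '[[0.02,0,0,0.005,0],[0.02,0,0,0.02,0],[0.02,0,0,0.035,0],[0.02,0,0,0.046,0],[0.02,0,0,0.048,0],[0.02,0,0,0.048,0]]'; python3 go.py 0.5087 -0.2019 0.072 2.9436; python3 - <<'E'
from h import *
im=[r.get_image(c)[:,:,::-1] for c in("top","scene")]
cv2.imwrite("pics/b2.png",np.vstack([cv2.resize(i,None,fx=2,fy=2,interpolation=cv2.INTER_CUBIC) for i in(im[0][140:290,240:440],im[1][120:270,170:370])]))
for c in("top","scene"):
  for t in("toy_eye","toy_tail","toy"):
    r.get_image(c)
    for d in r.pinpoint(c,t)[:3]:
        P=w(c,d["at"])
        if P[1]<.04: print(c,t,round(d["confidence"],2),P.round(4))
E
```

```text
time_s: 12.42
tool_pos: [0.4249, -0.1878, 0.1208]
tcp_rot: [-3.141, 0.001, 2.935]
contact_force: [-0.3, 1.1, -1.1]
opening: 0.0297
gripper_force: 39.9
time_s: 12.92
tool_pos: [0.4242, -0.1836, 0.0716]
tcp_rot: [3.141, -0.003, 2.938]
contact_force: [0.4, 0.7, -0.9]
opening: 0.0294
gripper_force: 39.9
at [ 0.4242 -0.1836  0.0716] [ 3.141e+00 -3.000e-03  2.938e+00] t 12.92 shift [-0.0865 -0.0008 -0.0006] turn [ 0.04 -0.14 -0.34] F [ 0.4  0.7 -0.9] q [-0.43  0.45  2.07  0.    0.63 -1.8 ] op 0.029416142274747887
top toy_eye 0.58 [ 0.5426 -0.2067  0.077 ]
top toy_tail 0.54 [ 0.6216 -0.2255  0.1147]
scene toy_eye 0.77 [ 0.5419 -0.2081  0.0746]
scene toy 0.81 [ 0.4689 -0.1924  0.067 ]
```

View pics/b2.png

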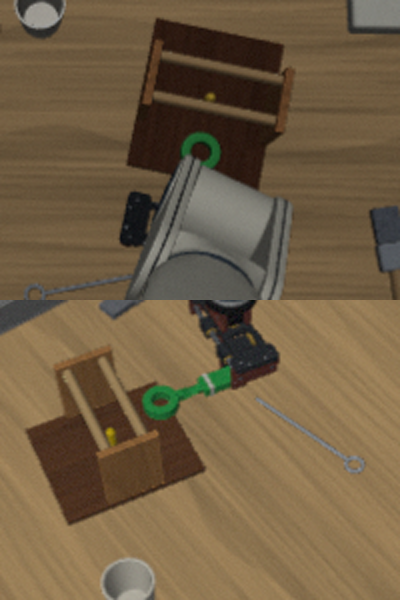

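The picture shows the toy level, with its ring in front of the perch at about top (340,216) and aimed between the panels at the peg. I'll refine the ring position by colour.

```bash
cat > eye.py <<'E'
from h import *
def eye(g):
    out=[]
    for c in("top","scene"):
        im=r.get_image(c)[:,:,::-1]; u,v=px(c,g).round().astype(int)
        m=cv2.inRange(cv2.cvtColor(im,cv2.COLOR_BGR2HSV),(50,90,30),(88,255,255)); mm=np.zeros_like(m); mm[v-20:v+20,u-20:u+20]=m[v-20:v+20,u-20:u+20]
        cs,h=cv2.findContours(mm,cv2.RETR_CCOMP,cv2.CHAIN_APPROX_NONE)
        hs=[cv2.moments(x) for k,x in enumerate(cs) if h[0][k][3]>=0]
        M=max(hs,key=lambda M:M["m00"],default=None)
        out.append(None if M is None or M["m00"]<20 else (M["m10"]/M["m00"],M["m01"]/M["m00"]))
    return out
E
python3 - <<'E'
from eye import *
a,b=eye((.541,-.207,.076)); print(a,b)
print(tri(b,a)); print(onz("top",a,.077),onz("scene",b,.077)); print("peg by same z-planes", onz("top",(344.8,188.1),.053))
s=r.state();print(s["tool_pos"],s["tcp_rot"])
E
```

```text
None (249.59487179487178, 170.59487179487178)Traceback (most recent call last):
  File "<stdin>", line 3, in <module>
  File "h.py", line 15, in tri
    o1,d1=ray(a,uva);o2,d2=ray(b,uvb)
                           ~~~^^^^^^^
  File "h.py", line 10, in ray
    K,D,T=cal(c); n=cv2.undistortPoints(np.array([[uv]],float),K,D).ravel(); Ti=np.linalg.inv(T)
                    ~~~~~~~~~~~~~~~~~~~^^^^^^^^^^^^^^^^^^^^^^^^^^^^
cv2.error: OpenCV(4.12.0) /io/opencv/modules/calib3d/src/undistort.dispatch.cpp:538: error: (-215:Assertion failed) npoints >= 0 && src.isContinuous() && (depth == CV_32F || depth == CV_64F) in function 'undistortPoints'
```

```bash
python3 - <<'E'
from eye import *
b=eye((.541,-.207,.076))[1]; print("scene hole",onz("scene",b,.077))
E=[];G=[]
for c in("top","scene"):
  for k in range(6):
    r.get_image(c)
    for L,t,g in((E,"toy_eye",(.541,-.207,.076)),(G,"peg_foot",(.6215,-.2245,.012))):
      for d in r.pinpoint(c,t):
        P=w(c,d["at"])
        if np.linalg.norm(P-g)<.02: L.append(P); 
  print(c,np.mean(E,0),len(E),np.mean(G,0),len(G))
s=r.state();print(s["tool_pos"],s["tcp_rot"],s["time_s"])
x,y=__import__("m").yel("scene",(.6215,-.2245,.045)); print(x.mean(),y.mean(),px("scene",(.6215,-.2245,.035)))
E
```

```text
scene hole [ 0.54266534 -0.20469532  0.077     ]
top [ 0.54239555 -0.20628876  0.07835022] 6 [ 0.62388653 -0.22431437  0.01099624] 7
scene [ 0.5420678  -0.20480479  0.07604887] 12 [ 0.62244876 -0.22537     0.00982014] 13
[ 0.42493566 -0.18465899  0.0724686 ] [ 3.14158396e+00 -5.14356322e-05  2.93703083e+00] 15.6167
225.28205128205127 187.74358974358975 [225.32962921 187.94757734]
```

```bash
python3 -m crank '[[0.02,-0.008,0,0,0],[0.02,-0.02,-0.001,0,0],[0.02,-0.035,-0.001,0,0],[0.02,-0.05,-0.002,0,0],[0.02,-0.063,-0.002,0,0],[0.02,-0.073,-0.002,0,0],[0.02,-0.08,-0.002,0,0],[0.02,-0.0825,-0.002,0,0],[0.02,-0.0825,-0.002,0,0],[0.02,-0.0825,-0.002,0,0]]'; python3 - <<'E'
from eye import *
im=[r.get_image(c)[:,:,::-1] for c in("top","scene")]
cv2.imwrite("pics/b3.png",np.hstack([cv2.resize(i,None,fx=5,fy=5,interpolation=cv2.INTER_CUBIC) for i in(im[0][150:250,305:385],im[1][130:230,185:265])]))
E=[]
for c in("top","scene"):
  for k in range(6):
    r.get_image(c)
    for d in r.pinpoint(c,"toy_eye"):
        P=w(c,d["at"])
        if np.linalg.norm(P-(.622,-.225,.076))<.03: E.append(P)
  if E: print(c,np.mean(E,0),len(E))
s=r.state();print(s["tool_pos"],s["tcp_rot"],s["contact_force"])
E
```

```text
time_s: 16.5
tool_pos: [0.5047, -0.2031, 0.0723]
tcp_rot: [3.141, -0.001, 2.937]
contact_force: [-0.5, -0.4, 0.1]
opening: 0.0297
gripper_force: 39.9
top [ 0.62142305 -0.22280193  0.07755091] 5
scene [ 0.62188752 -0.22224917  0.07579346] 10
[ 0.50537979 -0.20338285  0.07250295] [-3.14155190e+00  9.20553423e-05  2.93708543e+00] [-1.11335754 -0.55846776 -1.05316337]
```

View pics/b3.png

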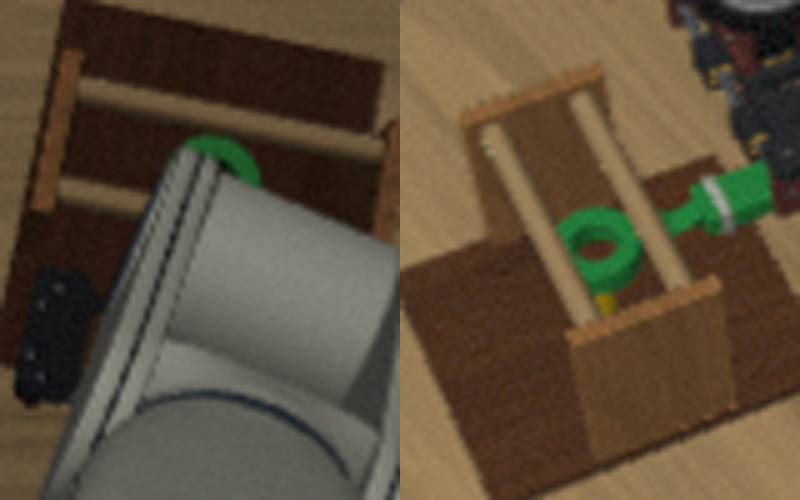

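Ring sits under the dowels with the peg directly below it, at scene (226,190); the networks put the ring 2 mm off the peg. I'll correct that and start lowering.

```bash
python3 -m crank '[[0.02,-0.001,-0.002,0,0],[0.02,-0.001,-0.002,0.003,0],[0.02,-0.001,-0.002,0.007,0],[0.02,-0.001,-0.002,0.011,0],[0.02,-0.001,-0.002,0.015,0],[0.02,-0.001,-0.002,0.019,0],[0.02,-0.001,-0.002,0.022,0],[0.02,-0.001,-0.002,0.025,0],[0.02,-0.001,-0.002,0.025,0],[0.02,-0.001,-0.002,0.025,0]]'; python3 go.py 0.5066 -0.2055 0.0155 2.937; python3 - <<'E'
from eye import *
print(eye((.6215,-.224,.05)))
E=[]
for c in("top","scene"):
  for k in range(5):
    r.get_image(c)
    for d in r.pinpoint(c,"toy_eye"):
        P=w(c,d["at"])
        if np.linalg.norm(P-(.622,-.225,.05))<.03: E.append(P)
  if E: print(c,np.mean(E,0),len(E))
E
```

```text
time_s: 18.63
tool_pos: [0.5058, -0.2055, 0.0472]
tcp_rot: [3.141, -0.0, 2.937]
contact_force: [-0.1, -0.6, -1.9]
opening: 0.0297
gripper_force: 39.9
at [ 0.5058 -0.2055  0.0472] [ 3.141 -0.     2.937] t 18.63 shift [-0.0008  0.0001  0.0317] turn [ 0.01 -0.03  0.  ] F [-0.1 -0.6 -1.9] q [-0.41  0.57  1.9   0.    0.67 -1.77] op 0.029711576734713595
[None, None]
top [ 0.62116502 -0.22686823  0.05319598] 5
scene [ 0.62225711 -0.22601541  0.05152274] 10
```

```bash
python3 -m crank '[[0.02,0,0,0.004,0],[0.02,0,0,0.008,0],[0.02,0,0,0.012,0],[0.02,0,0,0.016,0],[0.02,0,0,0.02,0],[0.02,0,0,0.024,0],[0.02,0,0,0.027,0],[0.02,0,0,0.028,0],[0.02,0,0,0.028,0]]';  python3 -m crank '[[0.02,0,0,0.001,0],[0.02,0,0,0.002,0],[0.02,0,0,0.003,0],[0.02,0,0,0.003,0],[0.02,0,0,0.003,0]]'
```

```text
time_s: 20.48
tool_pos: [0.5057, -0.2054, 0.0191]
tcp_rot: [3.141, -0.001, 2.937]
contact_force: [-0.5, -0.1, -1.8]
opening: 0.0297
gripper_force: 39.9
time_s: 20.9
tool_pos: [0.5059, -0.2055, 0.0165]
tcp_rot: [-3.142, 0.0, 2.937]
contact_force: [0.2, -0.4, -1.4]
opening: 0.0295
gripper_force: 39.9
```

```bash
python3 -m crank '[[0.02,0,0,0.0005,0],[0.02,0,0,0.001,0],[0.02,0,0,0.0015,0],[0.02,0,0,0.0015,0],[0.02,0,0,0.0015,0]]'
```

```text
time_s: 21.32
tool_pos: [0.506, -0.2056, 0.0154]
tcp_rot: [-3.142, 0.0, 2.937]
contact_force: [-2.5, 1.2, 5.4]
opening: 0.0295
gripper_force: 39.9
```

Seated (the force reversed to +5.4 N). I release slowly, then back out and up.

```bash
python3 -m crank '[[0.034,0,0,0,0],[0.038,0,0,0,0],[0.044,0,0,0,0],[0.05,0,0,0,0],[0.055,0,0,0,0],[0.055,0,0,0,0],[0.055,0,0,-0.006,0],[0.055,0,0,-0.015,0],[0.055,0,0,-0.03,0],[0.055,0,0,-0.045,0]]'; python3 -m crank '[[0.055,0.01,0,-0.01,0],[0.055,0.03,0,-0.03,0],[0.055,0.06,0,-0.06,0],[0.055,0.08,0,-0.09,0],[0.055,0.09,0,-0.12,0],[0.055,0.09,0,-0.15,0],[0.055,0.09,0.02,-0.15,0],[0.055,0.09,0.05,-0.15,0],[0.055,0.09,0.08,-0.15,0],[0.055,0.09,0.1,-0.15,0]]'; python3 - <<'E'
from h import *
im=[r.get_image(c)[:,:,::-1] for c in("top","scene")]
cv2.imwrite("pics/b4.png",np.hstack([cv2.resize(i,None,fx=4,fy=4,interpolation=cv2.INTER_CUBIC) for i in(im[0][140:270,290:390],im[1][120:250,180:280])]))
for c in("top","scene"):
  for t in("toy_eye","toy","toy_tail"):
    for d in r.pinpoint(c,t):
        P=w(c,d["at"])
        if P[1]<0: print(c,t,P.round(3))
s=r.state();print(s["tool_pos"],s["contact_force"],s["time_s"])
E
```

```text
time_s: 22.15
tool_pos: [0.5057, -0.2054, 0.0609]
tcp_rot: [3.141, -0.001, 2.937]
contact_force: [-0.3, 0.4, 0.2]
opening: 0.0548
gripper_force: 0.0
time_s: 22.98
tool_pos: [0.4383, -0.0877, 0.2113]
tcp_rot: [3.141, 0.002, 2.937]
contact_force: [-0.1, -0.1, 0.2]
opening: 0.055
gripper_force: 0.0
top toy_eye [ 0.624 -0.226  0.019]
top toy [ 0.545 -0.209  0.015]
top toy [ 0.624 -0.226  0.022]
scene toy_eye [ 0.624 -0.225  0.017]
scene toy [ 0.548 -0.211  0.013]
scene toy_tail [ 0.462 -0.196  0.016]
scene toy_tail [ 0.623 -0.226  0.001]
[ 0.43794667 -0.09023718  0.2100703 ] [ 0.05223671 -0.70623457 -0.17818184] 23.3833
```

View pics/b4.png

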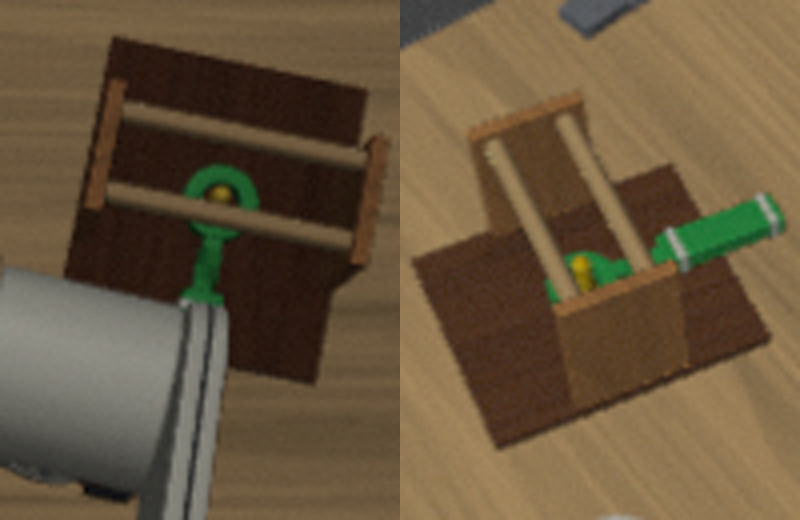

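The ring is around the peg, at top about (345,190), and lies flat on the board. The robot is clear, so I hand the job in.

```bash
python3 -c "
from rig import r
print(r.job_done())"
```

```text
the job is handed in; nothing more can be done
None
```

The green toy was drawn out of the house and laid flat on the shelf. It was then hung on the yellow peg and lowered until it lay on the board. I released it, moved the arm clear and handed the job in at about 23 s; no verdict was returned.

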